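Mark a key board on the sprung punch, then hang it by its slot

ROBOT

A 6-joint arm with a two-finger parallel gripper is mounted at the origin on the work surface. World frame = base frame: x ahead of the robot, y to its left, z up, the work surface at z = 0. Lengths are in mm, angles in rad, forces in N, time in s.
With the tool pointing down it reaches from about 350 to 875 mm from the base axis. Payload 4.2 kg.
Tool frame: the origin (TCP) lies between the finger pads; the fingertips stand 14 mm ahead of it and the grasp point (between the pads) lies 5 mm behind it; z points along the fingers, y is the line along which they close (so a half turn about z gives the same grasp; the last joint's range is limited). The gripper opens to 85 mm and grips with 20 to 120 N. Pads are 22 mm wide; open, the fingers measure 114 mm over their backs; the gripper's body (76 mm by 85 mm) begins 54 mm behind the grasp point. The pads swing forward as they close: fully open they stand 13 mm farther back than shut.
Start: joints at [0.259, 0.385, 0.008, 0, -1.194, -0.259], TCP at [624.979, 0.025, 245.312] pointing down, gripper open.
Joint ranges: [-3.14, 3.14], [-1.21, 2.06], [-1.07, 1.41], [-3.16, 2.05], [-2.99, -0.16], [-3.1, 3.1]. Speed limits (rad/s): [2.79, 2.79, 3.14, 3.14, 3.14, 3.14].

INTERFACE

Orientations are given as a unit quaternion [x, y, z, w].
In Python, from bench import * gives the robot as it stands.
- The arm moves only by the tool carry_out, never from a script. Its argument "motion" is a list of rows, each a list of 7 numbers: the turn, a rotation vector about the tool's x, y, z in rad, then the shift along the tool's x, y, z in mm, then the opening, from -1 (shut) to 1 (fully open), so that 0 is half open. A call has 1 to 5 rows; each row is the pose to reach, as a shift and turn from the pose commanded when the call began, along the tool's axes at that moment; what a row does not reach only later rows make up. A row lasts 1/8 s, in which the tool goes at most 62.5 mm and 10.7 degrees, less where a joint would pass 70% of its speed; a pose out of reach is approached as far as the arm can. A call with a gripper value outside its range is refused whole. The fingers move at their own pace and stop on an object; the grip force is fixed at half the most. Time passes only in rows, so rows that repeat a pose let the fingers close. It gives the time, the measured TCP pose, the force, the opening and the grip force at its end, in the units of the state.
- read_state(): the state, without advancing time (a new reading comes with each control period).
- get_image(name): name is "scene" or "side" or "wrist"; returns a dict with "color" (480x640x3 uint8, blue, green, red), "mtx" (3x3 intrinsics, pixels), "position" and "orientation" of the camera in the world. Camera axes: x right, y down, z forward; pixel columns grow to the right and rows downward; lengths in mm; the calibration is good to about 2 mm. A picture is of the moment at which its call begins. There is no depth.
- job_done(): hands the job in; it is judged then, once.
The state is a dict: "clock": time; "joints": joint angles; "joint_vel": joint speeds; "joint_efforts": joint torques, N m; "position": TCP position; "ee_rot": TCP orientation; "contact_force": force on the tool from outside, world axes, zero at the start; "wrist_torque": the same for the moment, N m; "gripper_width": finger opening in mm; "grasp_force": force on a finger pad.
Only numpy, scipy, OpenCV 4.12 (cv2) and the standard library are available. Lean on these libraries where they do the work, as an engineer would, in place of code of your own. Each camera call takes 0.05 s, during which the arm holds its last target. There are 200 camera calls.

TASK

Take the slotted plywood key board, set it upright on the bed of the blue marking jig and push its plain (red-banded) end against the sprung brass punch until that end sits flush on the blue stop; hold it pressed there, still, for two to three seconds so that the punch leaves its mark. Then hang the board on the stand's pin: slide its open side slot sideways over the pin as far as it goes and lower it so that the pin sits up in the notch at the slot's inner end, and let go. Leave the other things on the table where they are.

Things in the scene. Friction and masses are not known exactly. Their poses are not given: they have to be found in the camera images.
- board_mid (a point): Centre of the loose key board (0.15 to 0.29 kg): upright plywood plate 18 mm thick (its x), 120 mm long (its y), 95 mm tall (its z, up), standing on its 8 mm steel foot strip, 47.5 mm below this point. Its +y end is plain with a red band; a slot is open at its -y end. Front and back are alike. It starts standing free on the table, plain end roughly to world +y.
- board_grip (a point): Where to grip the board, across its 18 mm thickness, from above: mid-length, 82 mm above its underside, 13 mm below its top. Fingertips should stay at least 58 mm above the underside, to clear the pin's head and post when hanging.
- board_seat (a point): Where the pin's axis lies in the hung board: y +1.5 mm, 43 mm above the underside; near above the centre of mass, so it hangs level. The through slot spans 26 to 40 mm above the underside, from the open -y end (y -60 mm) to a closed end at y +8.5 mm. At that end a notch, y -5.5 to +8.5 mm, rises to 47 mm above the underside; all above is solid. Axes as board_mid.
- board_end (a point): Where the punch marks the board's plain end face: y = +60 mm from the board's middle, 45 mm above the underside, mid-thickness.
- jig_stop (a point): Point on the fixed jig's blue stop face, on the punch's axis; y points into the stop (push this way), z up. The upright face is 50 mm wide, from 45 mm below to 42 mm above this point, with a 20 x 24 mm window for the punch; a housing reaches 74 mm behind it. With the board on the bed and flush on the stop, board_end is at this point and the y axes are parallel.
- jig_bed (a point): Top of the jig's aluminium bed, 75 mm in front of the stop face (to -y): flat, 66 mm wide, no fences, 12 mm above the table, 45 mm below jig_stop, reaching 150 mm from the stop face. Axes as jig_stop.
- punch (a joint): Travel of the sprung brass punch (15 mm across), in m: 0 = fully out, its nose 10 mm in front of the stop face; 0.010 with the board flush on the stop. It needs 1.5 N to start and about 6.5 N at 0.010, and springs back when freed.
- pin_mid (a point): Point on the axis of the fixed stand's steel pin: level, 8 mm across, along this point's x, 150 mm above the table. Free from the post's face (21 mm to -x) to a yellow head (18 mm across, 4 mm thick, starting 15 mm to +x): board's mid-thickness best 3 mm to -x of here. To hang, hold the board's x along the pin's, slot at pin height, and slide it to -y.
- post_top (a point): Top of the stand's wooden post, 6 mm above the pin's axis, 31 mm to -x of pin_mid; the post is 20 mm thick (x), 36 mm wide (y). Its base on the table is 100 mm wide in y and 14 mm high. Axes as pin_mid.
- bead_jar_ref (a point): Bystander: orange jar with a white cap, 60 mm across, 85 mm tall; point at its underside.
- tape_ref (a point): Bystander: roll of blue tape lying flat, 90 mm across, 24 mm high; point at its underside.
- tokens_ref (a point): Bystander: pile of white discs in one piece, 50 mm across, 30 mm high; point at its underside.
- driver_ref (a point): Bystander: blue screwdriver lying on the table; point near its middle.
- glue_ref (a point): Bystander: white bottle with a blue label and a red cap, 52 mm across, 120 mm tall; point at its underside.
- mug_ref (a point): Bystander: blue mug, 76 mm across, 85 mm tall; point at its underside.
There are look-alikes about, which are no part of the job. Leave any pink look-alike of the part that bears pin_mid alone. Several things look just like the part that bears board_mid: the one meant starts nearest to the robot's base.

How it is judged:
By the outcome, as a careful person would: the job done as asked, in the order asked, and still so for the second after the job is handed in, with the robot touching nothing.
It also fails if it takes over 64 s, if anything falls off the work surface, if the arm or the gripper's body presses on something with over 40 N, if the wrist force passes 120 N, or if a joint passes its speed limit or range.

## Working session

There is one attempt and no reset: what is moved stays moved. The work goes in short steps, Python scripts to look and compute and a tool call to move; the robot and the scene stay as the last step left them, time stands still between calls to the robot, and variables do not carry over. Pictures are saved under pics/ and viewed, at most 10 in all, crops included, and the job is handed in when it is done.

Besides the shell and the picture viewer there is one more tool, called after "Emit:" as name([rows], argument=value, ...), one row to a line, values as JSON. carry_out: Moves the arm, as the interface text tells. Its arguments: {"type":"object","properties":{"motion":{"type":"array"}},"required":["motion"]}

```bash
mkdir -p pics; ls; python3 - <<'E'
from bench import *
import cv2
print(read_state())
for n in ("scene","side"):
    d=get_image(n); cv2.imwrite(f"pics/{n}0.png",d["color"]); print(n,d["mtx"],d["position"],d["orientation"])
E
```

```text
pics
{'clock': 0.0, 'joints': array([ 2.58599729e-01,  3.85559134e-01,  6.61017223e-03, -4.89940719e-04,
       -1.19398619e+00, -2.58583342e-01]), 'joint_vel': array([-0.00062331, -0.00121166, -0.00061886, -0.00152949,  0.0015326 ,
       -0.0008762 ]), 'joint_efforts': array([-9.55001960e-04, -3.92286408e+01,  1.88399577e+01,  4.18616563e+00,
       -4.72148502e-03,  8.27910434e-07]), 'position': array([6.24444289e+02, 1.71563808e-02, 2.44215206e+02]), 'ee_rot': array([-0.70704824,  0.70716447,  0.00073449, -0.00080994]), 'contact_force': array([-0.67239494,  0.429662  ,  0.2177522 ]), 'wrist_torque': array([-0.02634756,  0.00820291, -0.02202964]), 'grasp_force': 0.0, 'gripper_width': 85.59893395158622}
scene [[475.50445745   0.         321.89748185]
 [  0.         475.50445745 235.16714581]
 [  0.           0.           1.        ]] [1037.500928   -500.70347673  882.58142496] [ 0.85864114  0.38009228 -0.14582305 -0.31144964]
side [[472.76853669   0.         309.73268385]
 [  0.         472.76853669 241.77281928]
 [  0.           0.           1.        ]] [ 489.82212362  809.65373591 1103.8465776 ] [-0.01121187  0.93616996 -0.3512703   0.00832329]
```

View pics/scene0.png

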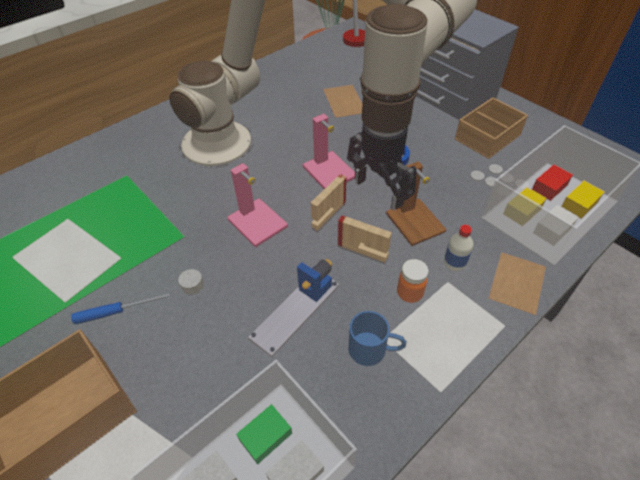

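View pics/side0.png

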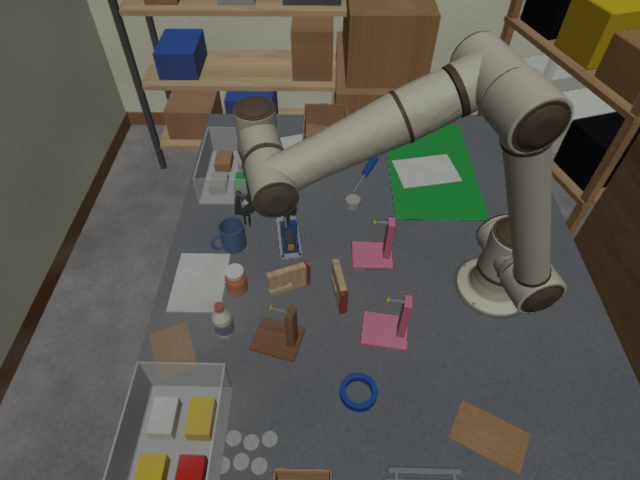

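Scene: board candidates at (329,203) and (365,238) (side: (340,285) and (289,278)). The one at scene (329,203) is nearer the base, with its red end towards +y. The brown stand is at (415,205), the jig at (300,300), and the pink stands are look-alikes. Next I'll enlarge to confirm the board.

```bash
cat > h.py <<'E'
import numpy as np, cv2
from scipy.spatial.transform import Rotation as R
from bench import *
def project(d,p):
    c=R.from_quat(d["orientation"]).inv().apply(np.atleast_2d(p)-d["position"]); q=c@d["mtx"].T
    return q[:,:2]/q[:,2:]
def ray(d,uv):
    v=np.linalg.inv(d["mtx"])@[uv[0],uv[1],1]; return R.from_quat(d["orientation"]).apply(v)
def onz(d,uv,z):
    v=ray(d,uv); return d["position"]+v*(z-d["position"][2])/v[2]
def tri(d1,u1,d2,u2):
    a,b=ray(d1,u1),ray(d2,u2); a/=np.linalg.norm(a); b/=np.linalg.norm(b)
    A=np.stack([a,-b],1); t=np.linalg.lstsq(A,d2["position"]-d1["position"],rcond=None)[0]
    p,q=d1["position"]+a*t[0],d2["position"]+b*t[1]; return (p+q)/2,np.linalg.norm(p-q)
E
python3 - <<'E'
from h import *
a,b=get_image("scene"),get_image("side")
print(project(a,[[0,0,0],[624,0,244]]),project(b,[[0,0,0],[624,0,244]]))
s=a["color"][160:360,240:450]; t=b["color"][190:360,240:360]
s=cv2.resize(s,None,fx=2.8,fy=2.8,interpolation=cv2.INTER_CUBIC)
t=cv2.resize(t,None,fx=3.5,fy=3.5,interpolation=cv2.INTER_CUBIC)
cv2.imwrite("pics/c1.png",s); cv2.imwrite("pics/c2.png",t); print(s.shape,t.shape)
E
```

```text
[[216.2279195  142.23229594]
 [377.07643028 193.53830798]] [[491.5011558  285.12108986]
 [267.46558603 223.3920558 ]]
(560, 588, 3) (595, 420, 3)
```

View pics/c1.png

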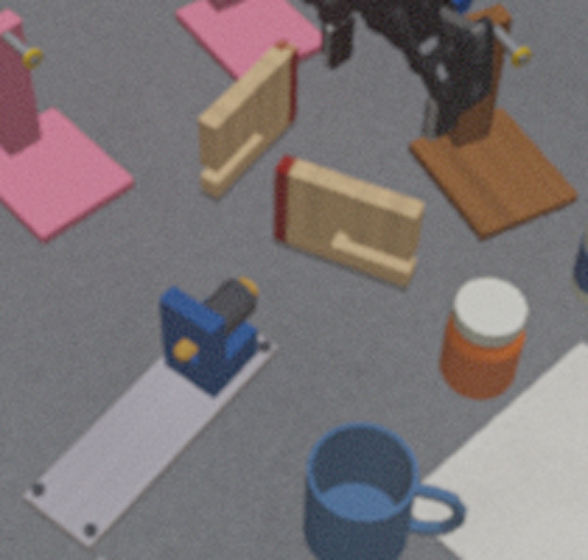

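View pics/c2.png

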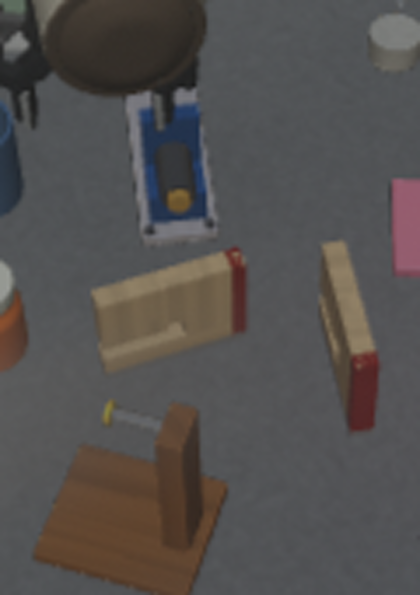

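The crops confirm it: the target is the board at crop (245,115), i.e. scene (328,200), standing between the pink stands and nearest the base. The other board, at crop (350,220), lies farther out with its red end towards the base. The pin head is at scene crop (520,54) and side crop (108,412), and the jig bed and stop are clear.

```bash
python3 - <<'E'
from h import *
a,b=get_image("scene"),get_image("side")
S=lambda x,y:(240+x/2.8-.3,160+y/2.8-.3); T=lambda x,y:(240+x/3.5-.3,190+y/3.5-.3)
np.set_printoptions(precision=1,suppress=True)
print("board -y top",onz(a,S(206,126),95),onz(b,T(333,245),95))
print("board +y top",onz(a,S(290,47),95),onz(b,T(364,355),95))
print("head",tri(a,S(520,54),b,T(108,412)), "pink",)
print("posttop",[onz(b,T(x,y),156) for x,y in((168,405),(198,408))],onz(a,S(490,14),156))
print("base corners",[onz(a,S(x,y),14) for x,y in((482,234),(575,192),(412,146))],[onz(b,T(x,y),14) for x,y in((88,447),(227,487),(36,553))])
print("bed",[onz(a,S(x,y),12) for x,y in((25,493),(92,543),(275,347))],[onz(b,T(x,y),12) for x,y in((145,240),(217,230))])
print("nose z57",onz(a,S(185,350),57), "stop top",[onz(a,S(x,y),99) for x,y in((162,291),(216,328))])
for n,z in(("scene",0),("side",0)):pass
E
```

```text
board -y top [453.4 -16.7  95. ] [450.7  -7.3  95. ]
board +y top [431.7  99.1  95. ] [428.6  97.1  95. ]
head (array([606.1, 186.3, 150.1]), np.float64(3.3215286142074367)) pink
posttop [array([566.4, 184.5, 156. ]), array([545.9, 186.4, 156. ])] [560.7 199.1 156. ]
base corners [array([645. , 120.6,  14. ]), array([668.2, 214.8,  14. ]), array([536.2, 151.5,  14. ])] [array([637.2, 130.4,  14. ]), array([529.2, 163.2,  14. ]), array([667.2, 221.5,  14. ])]
bed [array([ 580.6, -306.8,   12. ]), array([ 644.6, -295. ,   12. ]), array([610.1, -84.8,  12. ])] [array([607.2, -76.7,  12. ]), array([546.4, -89. ,  12. ])]
nose z57 [ 588.7 -157.7   57. ] stop top [array([ 560.6, -153.6,   99. ]), array([ 612.2, -146.4,   99. ])]
```

Emit:
carry_out([
  [0,0,-0.1,-10,45,0,1],
  [0,0,-0.19,-20,90,0,1],
  [0,0,-0.19,-30,140,0,1],
  [0,0,-0.19,-43,180,0,1],
  [0,0,-0.19,-43,180,0,1],
])

```text
clock: 0.92
position: [442.7, 43.2, 245.9]
ee_rot: [0.772, -0.636, 0.0, -0.001]
contact_force: [1.2, 0.4, 0.4]
gripper_width: 85.3
grasp_force: 0.0
```

```bash
python3 - <<'E'
from h import *
np.set_printoptions(precision=2,suppress=True)
s=read_state();print(s["clock"],s["position"],R.from_quat(s["ee_rot"]).as_matrix())
w=get_image("wrist");cv2.imwrite("pics/w1.png",w["color"]);print(w["position"],w["mtx"],R.from_quat(w["orientation"]).as_matrix())
b=get_image("side");a=get_image("scene")
print("pink post tops z156",[onz(b,u,156) for u in((390,220),(407,298))])
print([onz(a,u,156) for u in((240,168),(319,117))])
print(project(w,[[453,-10,95],[430,98,95]]))
E
```

```text
0.925 [442.7   43.17 245.91] [[ 0.19 -0.98  0.  ]
 [-0.98 -0.19  0.  ]
 [-0.   -0.   -1.  ]]
[458.54 -34.89 374.11] [[427.84   0.   317.3 ]
 [  0.   427.84 235.83]
 [  0.     0.     1.  ]] [[-0.98 -0.18 -0.06]
 [-0.19  0.93  0.31]
 [-0.    0.31 -0.95]]
pink post tops z156 [array([ 299.29, -102.4 ,  156.  ]), array([280.43, 157.03, 156.  ])]
[array([ 298.14, -100.52,  156.  ]), array([277.22, 159.64, 156.  ])]
[[318.78 136.49]
 [321.16 293.46]]
```

View pics/w1.png

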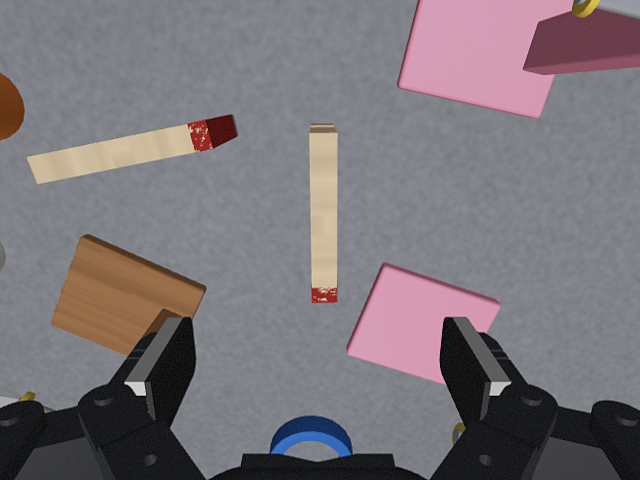

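The wrist view shows the board's top face from (323,133) to the red end at (324,302), nearly vertical in the picture.

```bash
python3 - <<'E'
from h import *
np.set_printoptions(precision=3,suppress=True)
w=get_image("wrist");h=cv2.cvtColor(w["color"],cv2.COLOR_BGR2HSV)
m=((h[...,1]>60)&(h[...,2]>60)&((h[...,0]<30)|(h[...,0]>172))).astype(np.uint8)
m[:,:295]=0;m[:,352:]=0;m[:118]=0;m[310:]=0
for r in range(122,308,1 ):
    x=np.flatnonzero(m[r])
    if len(x) and (r<140 or r>294 or r%20==0): print(r,x.min(),x.max(),int(h[r,323,2]),end=" | ")
p=np.array([(r,(np.flatnonzero(m[r]).min()+np.flatnonzero(m[r]).max())/2) for r in range(145,285)])
k=np.polyfit(p[:,0],p[:,1],1)
A,B=[onz(w,(np.polyval(k,r)+.0,r),95) for r in(133,302.5)]
print("\n",A,B,(A+B)/2,np.linalg.norm(B-A),"yaw",np.arctan2(-(B-A)[0],(B-A)[1]))
E
```

```text
125 315 336 106 | 126 315 336 185 | 127 315 336 185 | 128 315 337 138 | 129 315 338 115 | 130 314 339 119 | 131 314 339 119 | 132 314 340 115 | 133 314 340 130 | 134 314 341 195 | 135 314 341 206 | 136 314 341 203 | 137 314 341 204 | 138 314 341 205 | 139 314 340 205 | 140 314 341 206 | 160 315 341 195 | 200 315 338 206 | 220 316 339 201 | 240 316 316 206 | 260 316 340 200 | 280 316 316 207 | 295 316 341 170 | 296 316 341 194 | 297 316 341 196 | 298 316 341 183 | 299 316 341 178 | 300 316 341 179 | 301 316 341 180 | 302 316 341 170 | 303 316 341 178 | Traceback (most recent call last):
  File "<stdin>", line 9, in <module>
    return umr_minimum(a, axis, None, out, keepdims, initial, where)
ValueError: zero-size array to reduction operation minimum which has no identity
```

```bash
python3 - <<'E'
from h import *
np.set_printoptions(precision=3,suppress=True)
w=get_image("wrist");s=read_state()
A,B=onz(w,(327.7,133.5),95),onz(w,(328.6,303.5),95)
print(A,B,(A+B)/2,np.linalg.norm(B-A),"yaw",np.arctan2(-(B-A)[0],(B-A)[1]))
Rt=R.from_quat(s["ee_rot"]);print(s["position"],Rt.as_matrix()[:,0],s["clock"])
print("tool shift",Rt.inv().apply((A+B)/2*[1,1,0]+[0,0,87]-s["position"]))
E
```

```text
[450.769 -13.163  95.   ] [426.457 104.412  95.   ] [438.613  45.625  95.   ] 120.06307659398934 yaw 0.2039045629998577
[445.857  43.017 245.224] [ 0.188 -0.982  0.   ] 1.175
tool shift [ -3.945   6.626 158.224]
```

Emit:
carry_out([
  [0,0,-0.015,-4,7,50,0.6],
  [0,0,-0.015,-4,7,100,0.3],
  [0,0,-0.015,-4,7,140,0.0],
  [0,0,-0.015,-4,7,168,-0.2],
  [0,0,-0.015,-4,7,168,-0.2],
])

```text
clock: 1.8
position: [436.6, 44.8, 75.2]
ee_rot: [0.775, -0.631, -0.001, 0.003]
contact_force: [-0.3, 0.0, 0.6]
gripper_width: 34.0
grasp_force: 0.0
```

Emit:
carry_out([
  [0,0,0,0,0,0,-1],
  [0,0,0,0,0,0,-1],
  [0,0,0,0,0,0,-1],
  [0,0,0,0,0,0,-1],
  [0,0,0,0,0,0,-1],
])

```text
clock: 2.42
position: [437.7, 45.8, 78.0]
ee_rot: [0.776, -0.631, 0.0, -0.001]
contact_force: [-1.1, 1.8, 4.5]
gripper_width: 16.9
grasp_force: 60.7
```

Emit:
carry_out([
  [0,0,0,0,0,-20,-1],
  [0,0,0,0,0,-65,-1],
  [0,0,0,20,-6,-110,-1],
  [0,0,0,65,-20,-120,-1],
  [0,0,0,115,-35,-120,-1],
])

```text
clock: 3.05
position: [496.1, -60.4, 198.8]
ee_rot: [0.776, -0.63, 0.001, -0.001]
contact_force: [1.3, -0.4, -2.9]
gripper_width: 17.4
grasp_force: 59.9
```

Emit:
carry_out([
  [0,0,0,50,-16,0,-1],
  [0,0,0.01,105,-33,0,-1],
  [0,0,0.03,160,-50,0,-1],
  [0,0,0.03,207,-66,0,-1],
  [0,0,0.03,207,-66,0,-1],
])

```text
clock: 3.68
position: [602.2, -251.8, 195.1]
ee_rot: [0.765, -0.644, -0.001, 0.001]
contact_force: [-0.9, 0.5, -1.9]
gripper_width: 17.4
grasp_force: 59.9
```

```bash
python3 - <<'E'
from h import *
np.set_printoptions(precision=2,suppress=True)
for i in range(4): w=get_image("wrist")
s=read_state();print(s["clock"],s["position"],s["ee_rot"],s["contact_force"],s["gripper_width"])
w=get_image("wrist")
cv2.imwrite("pics/w2.png",w["color"]);print(w["position"])
E
```

```text
3.875 [ 601.1  -248.14  197.  ] [ 0.77 -0.64 -0.    0.  ] [ 0.   -0.   -1.62] 16.861049445346286
[ 615.87 -326.39  325.17]
```

View pics/w2.png

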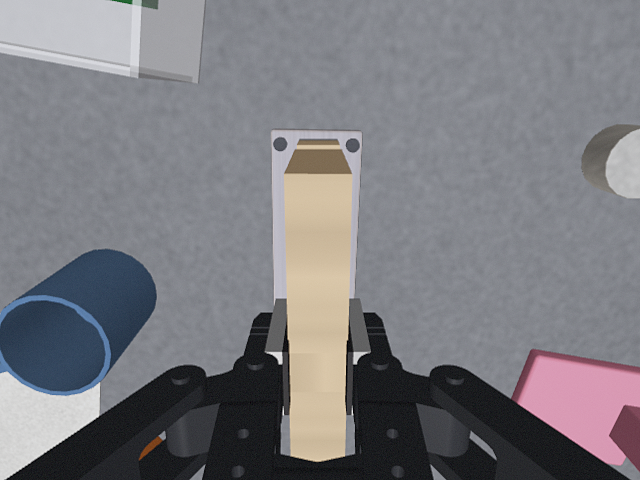

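The wrist view shows the bed with front corners at (272,130) and (362,130), sides running down to about (275,300) and (357,300), and the held board centred over it.

```bash
python3 - <<'E'
from h import *
np.set_printoptions(precision=2,suppress=True)
w=get_image("wrist");s=read_state();g=cv2.cvtColor(w["color"],cv2.COLOR_BGR2GRAY).astype(float)
g=cv2.GaussianBlur(g,(5,5),0)
gx=np.diff(g,axis=1);gy=np.diff(g,axis=0)
L,Rr=[],[]
for r in range(160,280,4):
    L.append(onz(w,(255+np.argmax(gx[r,255:282])+.5,r),12)); Rr.append(onz(w,(352+np.argmin(gx[r,352:372])+.5,r),12))
L,Rr=np.array(L),np.array(Rr)
def ang(P):
    k=np.polyfit(P[:,1],P[:,0],1); return np.arctan(-k[0]),k
l,kl=ang(L);r,kr=ang(Rr)
top=[115+np.argmax(gy[115:140,c])+.5 for c in(290,300,310,320,330,345)]
F=np.array([onz(w,(c,t),12) for c,t in zip((290,300,310,320,330,345),top)])
yawf=np.arctan(np.polyfit(F[:,0],F[:,1],1)[0])
yaw=(l+r)/2
y=np.array([-np.sin(yaw),np.cos(yaw)]);x=np.array([np.cos(yaw),np.sin(yaw)])
cl=(L[:,:2]@x).mean();cr=(Rr[:,:2]@x).mean()
print("yaws",l,r,yawf,"width",cr-cl,top)
f=(F[:,:2]@y).mean(); stop=y*(f+150)+x*(cl+cr)/2
print("front centre",y*f+x*(cl+cr)/2,"stop",stop)
# board in hand
Rt=R.from_quat(s["ee_rot"]).as_matrix();ty=-Rt[:2,0];tyaw=np.arctan2(-ty[0],ty[1])
zt=s["position"][2]-77.5+95
q=[onz(w,u,zt) for u in((284.5,173.5),(351.5,173.5))]
print("board front width",np.linalg.norm(q[1]-q[0]),"mid end",(q[0]+q[1])/2-s["position"],"rel along y",((q[0]+q[1])/2-s["position"])[:2]@ty,"tcp",s["position"],tyaw)
t=stop-s["position"][:2];print("TCP->stop in jig x,y",t@x,t@y,"tool x,y",Rt[:2,0]@t,Rt[:2,1]@t, "dyaw",yaw-tyaw)
E
```

```text
yaws 0.1598191245785594 0.16148469610260544 0.164942582458777 width -64.89295561853532 [np.float64(129.5), np.float64(130.5), np.float64(130.5), np.float64(130.5), np.float64(130.5), np.float64(130.5)]
front centre [ 612.04 -302.24] stop [ 588.04 -154.17]
board front width 17.377840378272385 mid end [ 10.95 -59.17  17.5 ] rel along y -60.17528492501994 tcp [ 601.4  -247.9   197.66] 0.1764340457841988
TCP->stop in jig x,y 1.8033090223521568 94.66285554255589 tool x,y -94.62260663421796 -3.2970035314694557 dyaw -0.015782135443616396
```

Emit:
carry_out([
  [0,0,0.016,0,-2,40,-1],
  [0,0,0.016,0,-2,80,-1],
  [0,0,0.016,0,-2,103,-1],
  [0,0,0.016,0,-2,107,-1],
  [0,0,0.016,0,-2,107,-1],
])

```text
clock: 4.6
position: [604.2, -248.3, 91.3]
ee_rot: [0.761, -0.648, 0.001, -0.0]
contact_force: [-0.7, -0.7, -2.1]
gripper_width: 16.9
grasp_force: 60.0
```

Emit:
carry_out([
  [0,0,0,0,0,0.5,-1],
  [0,0,0,0,0,1,-1],
  [0,0,0,0,0,1,-1],
  [0,0,0,0,0,1,-1],
])

```text
clock: 5.1
position: [604.1, -248.8, 90.0]
ee_rot: [0.761, -0.649, 0.001, -0.0]
contact_force: [-0.5, 0.4, 2.0]
gripper_width: 17.2
grasp_force: 60.4
```

Emit:
carry_out([
  [0,0,0,-10,0,0,-1],
  [0,0,0,-20,0,0,-1],
  [0,0,0,-26,0,0,-1],
  [0,0,0,-30,0,0,-1],
  [0,0,0,-30,0,0,-1],
])

```text
clock: 5.72
position: [599.5, -219.3, 90.0]
ee_rot: [0.761, -0.648, 0.001, -0.0]
contact_force: [-0.5, -3.5, 3.8]
gripper_width: 17.2
grasp_force: 60.8
```

Emit:
carry_out([
  [0,0,0,-1.5,0,0,-1],
  [0,0,0,-3,0,0,-1],
  [0,0,0,-3,0,0,-1],
  [0,0,0,-3,0,0,-1],
])

```text
clock: 6.22
position: [599.2, -217.3, 90.1]
ee_rot: [0.761, -0.649, 0.001, 0.0]
contact_force: [1.7, -6.5, 4.6]
gripper_width: 17.4
grasp_force: 60.9
```

Emit:
carry_out([
  [0,0,0,-1,0,0,-1],
  [0,0,0,-2,0,0,-1],
  [0,0,0,-2,0,0,-1],
])

```text
clock: 6.6
position: [598.9, -215.6, 90.1]
ee_rot: [0.761, -0.649, 0.001, 0.0]
contact_force: [0.3, -7.4, 4.5]
gripper_width: 17.1
grasp_force: 61.0
```

Emit:
carry_out([
  [0,0,0,-1,0,0,-1],
  [0,0,0,-1.5,0,0,-1],
  [0,0,0,-1.5,0,0,-1],
])

```text
clock: 6.98
position: [598.7, -214.3, 90.2]
ee_rot: [0.761, -0.649, 0.001, 0.0]
contact_force: [1.6, -8.2, 3.3]
gripper_width: 17.2
grasp_force: 60.9
```

Emit:
carry_out([
  [0,0,0,-1,0,0,-1],
  [0,0,0,-1.5,0,0,-1],
  [0,0,0,-1.5,0,0,-1],
])

```text
clock: 7.35
position: [598.6, -213.6, 90.2]
ee_rot: [0.761, -0.649, 0.002, 0.0]
contact_force: [1.2, -10.6, 3.0]
gripper_width: 17.3
grasp_force: 60.8
```

Emit:
carry_out([
  [0,0,0,-1,0,0,-1],
  [0,0,0,-1.5,0,0,-1],
  [0,0,0,-1.5,0,0,-1],
])

```text
clock: 7.72
position: [598.6, -213.6, 90.2]
ee_rot: [0.761, -0.649, 0.003, 0.001]
contact_force: [2.6, -16.4, 2.3]
gripper_width: 17.3
grasp_force: 60.6
```

```bash
python3 - <<'E'
from h import *
s=read_state();print(s["clock"],s["position"],s["contact_force"])
a=get_image("scene");print(read_state()["contact_force"])
cv2.imwrite("pics/c3.png",cv2.resize(a["color"][210:370,230:400],None,fx=3.5,fy=3.5,interpolation=cv2.INTER_CUBIC))
E
```

```text
7.725 [ 598.57859679 -213.55976221   90.24517809] [  2.56851983 -16.44545408   2.26081418]
[  1.91034579 -15.70257975   1.76405131]
```

View pics/c3.png

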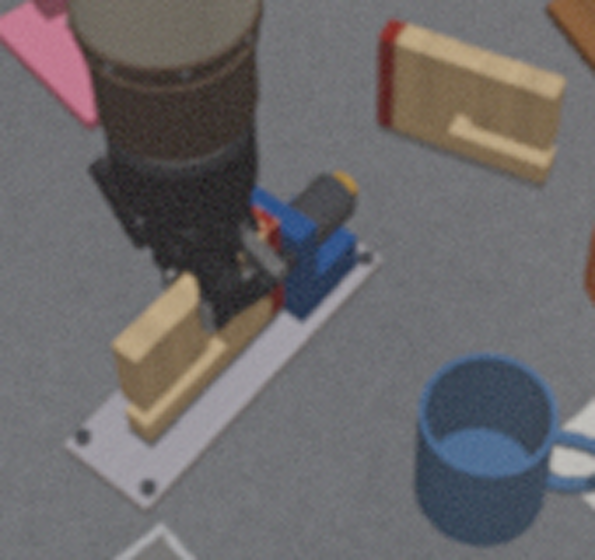

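The board's red end sits on the blue stop (crop (278,270)). The position has stopped changing and force rose to 16 N, so it is flush. Now the hold.

Emit:
carry_out([
  [0,0,0,0,0,0,-1],
  [0,0,0,0,0,0,-1],
  [0,0,0,0,0,0,-1],
  [0,0,0,0,0,0,-1],
  [0,0,0,0,0,0,-1],
])

```text
clock: 8.4
position: [598.6, -213.6, 90.3]
ee_rot: [0.761, -0.649, 0.003, 0.001]
contact_force: [2.8, -15.6, 1.6]
gripper_width: 16.7
grasp_force: 60.6
```

Emit:
carry_out([
  [0,0,0,0,0,0,-1],
  [0,0,0,0,0,0,-1],
  [0,0,0,0,0,0,-1],
  [0,0,0,0,0,0,-1],
  [0,0,0,0,0,0,-1],
])

```text
clock: 9.02
position: [598.5, -213.6, 90.2]
ee_rot: [0.761, -0.649, 0.003, 0.001]
contact_force: [2.4, -17.2, 1.6]
gripper_width: 17.1
grasp_force: 60.6
```

Emit:
carry_out([
  [0,0,0,0,0,0,-1],
  [0,0,0,0,0,0,-1],
  [0,0,0,0,0,0,-1],
  [0,0,0,0,0,0,-1],
  [0,0,0,0,0,0,-1],
])

```text
clock: 9.65
position: [598.6, -213.6, 90.2]
ee_rot: [0.761, -0.649, 0.003, 0.001]
contact_force: [1.6, -16.5, 1.0]
gripper_width: 17.3
grasp_force: 60.6
```

Emit:
carry_out([
  [0,0,0,0,0,0,-1],
  [0,0,0,0,0,0,-1],
  [0,0,0,0,0,0,-1],
  [0,0,0,10,0,0,-1],
  [0,0,0,40,0,0,-1],
])

```text
clock: 10.28
position: [604.0, -247.1, 90.0]
ee_rot: [0.761, -0.648, -0.001, -0.001]
contact_force: [-0.1, 3.7, 6.5]
gripper_width: 17.1
grasp_force: 61.1
```

Emit:
carry_out([
  [0,0,0,0,0,-40,-1],
  [0,0,0,0,0,-90,-1],
  [0,0,0,0,0,-140,-1],
  [0,0,0,-20,-4,-177,-1],
  [0,0,0,-65,-12,-177,-1],
])

```text
clock: 10.9
position: [605.9, -182.9, 268.3]
ee_rot: [0.76, -0.65, 0.001, -0.002]
contact_force: [0.7, -0.7, -2.4]
gripper_width: 17.0
grasp_force: 60.1
```

Emit:
carry_out([
  [0,0,0,-50,-9,0,-1],
  [0,0,0,-100,-18,0,-1],
  [0,0,0,-150,-27,0,-1],
  [0,0,0,-200,-36,0,-1],
  [0,0,0,-250,-45,0,-1],
])

```text
clock: 11.52
position: [608.4, 73.2, 264.1]
ee_rot: [0.761, -0.649, -0.002, 0.001]
contact_force: [1.2, 0.1, -1.5]
gripper_width: 17.2
grasp_force: 60.1
```

Emit:
carry_out([
  [0,0,0.1,-50,-9,0,-1],
  [0,0,0.2,-100,-18,0,-1],
  [0,0,0.32,-150,-27,0,-1],
  [0,0,0.42,-200,-37,0,-1],
  [0,0,0.42,-212,-39,0,-1],
])

```text
clock: 12.15
position: [613.2, 289.7, 263.1]
ee_rot: [-0.61, 0.792, 0.001, -0.003]
contact_force: [-0.6, -0.1, -1.8]
gripper_width: 17.2
grasp_force: 60.1
```

```bash
python3 - <<'E'
from h import *
np.set_printoptions(precision=2,suppress=True)
for i in range(6): w=get_image("wrist")
s=read_state();print(s["clock"],s["position"],s["ee_rot"],s["contact_force"],s["gripper_width"])
w=get_image("wrist")
cv2.imwrite("pics/w3.png",w["color"]);print(w["position"], project(w,[[606,186,150],[560,199,156]]))
E
```

```text
12.45 [615.   284.94 266.1 ] [-0.61  0.79  0.   -0.  ] [ 0.47 -1.39 -0.92] 17.348762811371277
[594.81 208.33 394.39] [[285.62  57.8 ]
 [377.45  58.28]]
```

View pics/w3.png

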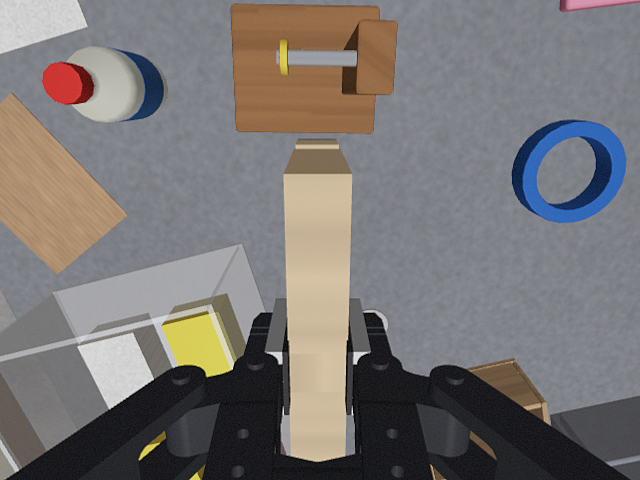

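The wrist view shows the pin from the yellow head (284,57) to the post face (356,58), with the post's top face at (362–397, 20–94). The board's open end is at (318,174).

```bash
python3 - <<'E'
from h import *
np.set_printoptions(precision=2,suppress=True)
w=get_image("wrist");s=read_state();im=w["color"];h=cv2.cvtColor(im,cv2.COLOR_BGR2HSV)
m=(h[:120,230:420,1]<60)&(h[:120,230:420,2]>90)
P=[]
for c in range(295,352,3):
    r=np.flatnonzero(m[:,c-230]); r=r[(r>42)&(r<76)]
    if len(r): P.append((c,(r.min()+r.max())/2,r.max()-r.min()+1))
P=np.array(P);k=np.polyfit(P[:,0],P[:,1],1)
yel=(h[:120,230:320,0]>20)&(h[:120,230:320,0]<35)&(h[:120,230:320,1]>150)
ys,xs=np.nonzero(yel);print("pin width px",np.median(P[:,2]),"fit",k,"yellow",xs.min()+230,xs.max()+230,ys.min(),ys.max())
q=lambda c:onz(w,(c,np.polyval(k,c)),150)
H,F=q(xs.max()+230.5),q(356)
x=(H-F)[:2]/np.linalg.norm((H-F)[:2]);yaw=np.arctan2(x[1],x[0])
if x[0]<0: raise SystemExit(x)
print("head inner",H,"post face",F,"len (36)",np.linalg.norm(H-F),"yaw",yaw)
pm=((H[:2]-15*x)+(F[:2]+21*x))/2;y=np.array([-x[1],x[0]])
Rt=R.from_quat(s["ee_rot"]).as_matrix();ty=-Rt[:2,0];tyaw=np.arctan2(-ty[0],ty[1])
d=s["position"][:2]-pm;print("pin_mid",pm,"TCP in pin frame",d@x,d@y,"tyaw",tyaw,"turn(tool z)",tyaw-yaw,s["position"])
E
```

```text
pin width px 16.0 fit [ 0.   55.95] yellow 280 288 39 75
head inner [604.68 186.17 150.  ] post face [570.2  195.56 150.  ] len (36) 35.73173675309701 yaw -0.265891404352442
pin_mid [590.33 190.08] TCP in pin frame -0.9213831626963039 98.14835694936478 tyaw -0.26249979765838294 turn(tool z) 0.0033916066940590794 [615.23 285.02 266.53]
```

Emit:
carry_out([
  [0,0,0.003,0,2,35,-1],
  [0,0,0.003,0,2,65,-1],
  [0,0,0.003,0,2,72,-1],
  [0,0,0.003,0,2,72,-1],
  [0,0,0.003,0,2,72,-1],
])

```text
clock: 13.18
position: [614.2, 287.1, 196.2]
ee_rot: [-0.608, 0.794, -0.0, 0.002]
contact_force: [0.5, 0.2, -1.5]
gripper_width: 17.3
grasp_force: 60.0
```

Emit:
carry_out([
  [0,0,0,15,0,0,-1],
  [0,0,0,32,0,0,-1],
  [0,0,0,48,0,0,-1],
  [0,0,0,55,0,0,-1],
  [0,0,0,55,0,0,-1],
])

```text
clock: 13.8
position: [598.9, 233.1, 194.6]
ee_rot: [-0.608, 0.794, -0.0, 0.0]
contact_force: [0.5, -0.2, -1.5]
gripper_width: 17.1
grasp_force: 60.1
```

```bash
python3 - <<'E'
from h import *
s=read_state();print(s["clock"],s["position"],s["contact_force"])
a=get_image("scene");b=get_image("side")
f=lambda i:cv2.resize(i,(400,400),interpolation=cv2.INTER_CUBIC)
cv2.imwrite("pics/c4.png",np.hstack([f(a["color"][120:250,350:480]),f(b["color"][270:370,230:330])]))
d=s["position"][:2]-[590.33,190.08];x=np.array([np.cos(.266),-np.sin(.266)]);print(d@x,d@[-x[1],x[0]])
E
```

```text
13.8 [598.90084215 233.09698555 194.64102981] [ 0.48549207 -0.17507604 -1.4763336 ]
-3.0386503700806435 43.757136387217365
```

View pics/c4.png

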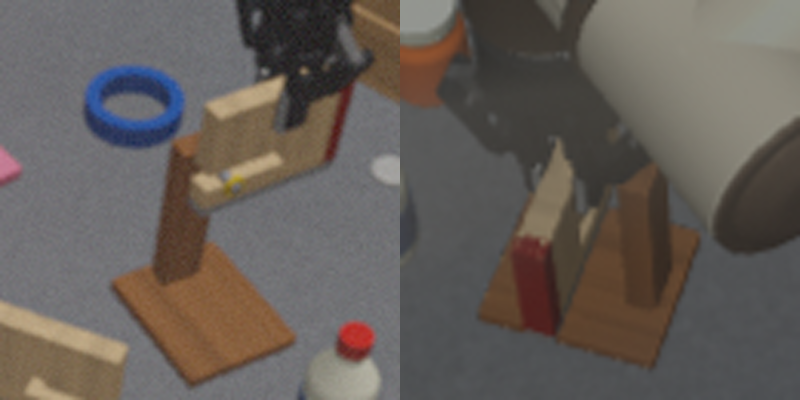

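The pin head at left crop (232,183) shows in the slot's open part, the board is clear of the post, and there is no contact force. I'll continue the slide.

Emit:
carry_out([
  [0,0,0,15,0,0,-1],
  [0,0,0,30,0,0,-1],
  [0,0,0,40,0,0,-1],
  [0,0,0,45,0,0,-1],
  [0,0,0,45,0,0,-1],
])

```text
clock: 14.52
position: [587.2, 190.0, 194.5]
ee_rot: [-0.608, 0.794, -0.0, 0.0]
contact_force: [0.3, 0.4, -1.6]
gripper_width: 17.2
grasp_force: 60.2
```

Emit:
carry_out([
  [0,0,0,1,0,0,-1],
  [0,0,0,2,0,0,-1],
  [0,0,0,3,0,0,-1],
  [0,0,0,3,0,0,-1],
])

```text
clock: 15.02
position: [586.4, 187.5, 194.2]
ee_rot: [-0.608, 0.794, 0.0, -0.0]
contact_force: [-0.2, -0.4, -1.6]
gripper_width: 17.4
grasp_force: 60.2
```

Emit:
carry_out([
  [0,0,0,1,0,0,-1],
  [0,0,0,2,0,0,-1],
  [0,0,0,2,0,0,-1],
])

```text
clock: 15.4
position: [586.0, 186.1, 194.3]
ee_rot: [-0.608, 0.794, 0.0, 0.001]
contact_force: [0.0, 2.4, -2.6]
gripper_width: 17.7
grasp_force: 60.0
```

Emit:
carry_out([
  [0,0,0,-3.5,0,0,-1],
  [0,0,0,-3.5,0,3,-1],
  [0,0,0,-3.5,0,6,-1],
  [0,0,0,-3.5,0,8.5,-1],
  [0,0,0,-3.5,0,8.5,-1],
])

```text
clock: 16.02
position: [586.6, 188.7, 185.4]
ee_rot: [-0.608, 0.794, 0.0, -0.0]
contact_force: [-0.3, -0.4, -0.9]
gripper_width: 17.0
grasp_force: 60.1
```

Emit:
carry_out([
  [0,0,0,0,0,0.7,-1],
  [0,0,0,0,0,1.5,-1],
  [0,0,0,0,0,1.5,-1],
])

```text
clock: 16.4
position: [586.9, 188.9, 184.9]
ee_rot: [-0.608, 0.794, -0.0, 0.0]
contact_force: [-1.7, -0.4, 2.1]
gripper_width: 17.2
grasp_force: 60.6
```

Emit:
carry_out([
  [0,0,0,0,0,0,-0.4],
  [0,0,0,0,0,0,-0.2],
  [0,0,0,0,0,0,0],
  [0,0,0,0,0,0,0],
  [0,0,0,0,0,0,0],
])

```text
clock: 17.02
position: [586.8, 188.9, 184.3]
ee_rot: [-0.608, 0.794, -0.0, 0.0]
contact_force: [0.8, 0.7, 0.9]
gripper_width: 42.7
grasp_force: 0.0
```

Emit:
carry_out([
  [0,0,0,0,0,-10,0],
  [0,0,0,0,0,-40,0],
  [0,0,0,0,0,-90,0],
  [0,0,0,0,0,-120,0],
  [0,0,0,0,0,-120,0],
])

```text
clock: 17.65
position: [588.0, 189.3, 308.6]
ee_rot: [-0.608, 0.794, -0.001, 0.004]
contact_force: [0.0, 0.5, -0.2]
gripper_width: 42.8
grasp_force: 0.0
```

```bash
python3 - <<'E'
from h import *
for i in range(20): a=get_image("scene")
s=read_state();print(s["clock"],s["position"],s["contact_force"])
a=get_image("scene");b=get_image("wrist")
f=lambda i:cv2.resize(i,(400,400),interpolation=cv2.INTER_CUBIC)
cv2.imwrite("pics/c5.png",np.hstack([f(a["color"][120:260,340:480]),f(b["color"][:,80:560])]))
E
```

```text
18.65 [586.74437723 188.89578959 304.34891804] [0.78092228 0.11277114 0.36036337]
```

View pics/c5.png

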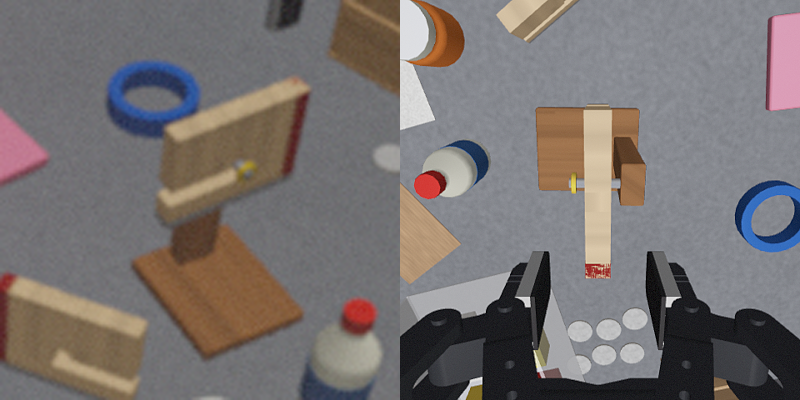

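The board hangs level on the pin between the yellow head (left crop (243,168)) and the post. The gripper is clear of everything, so I'm handing in the job.

```bash
python3 -c "
from bench import *
print(job_done())"
```

```text
the job is handed in; nothing more can be done
None
```

I pressed the board flush on the jig stop and held it still for about 2.3–2.8 s, then hung it level on the brown stand's pin, let go, and handed the job in at about 19 s on the clock; I did not look at the punch mark itself.

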